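# Lock a vial case onto the one in the tray

### The arm

A 7-joint arm with a two-finger parallel gripper is mounted at the origin on the work surface. World frame = base frame: x ahead of the robot, y to its left, z up, the work surface at z = 0. Lengths are in m, angles in rad, forces in N, time in s.
With the tool pointing down it reaches from about 0.35 to 0.9 m from the base axis. Payload 7.2 kg.
Tool frame: the origin (TCP) lies where the fingers leave the gripper's body, on its centre line; the fingertips stand 80 mm ahead of it and the grasp point (between the pads) lies 61 mm ahead of it (env.finger_overhang is the distance from the TCP to the fingertips, in m); z points along the fingers, y is the direction in which the jaws open and shut (so a half turn about z gives the same grasp; the last joint's range is limited). The gripper opens to 88 mm and grips with 3 to 60 N. Pads are 20 mm wide; open, the fingers measure 115 mm over their backs; the gripper's body (75 mm by 178 mm) begins 61 mm behind the grasp point.
Start: joints at [-1.236, 0.411, -0.013, 1.596, 0.006, 1.134, -0.082], TCP at [0.245, 0.575, 0.303] pointing down, gripper open.
Joint ranges: [-2.95, 2.95], [-0.29, 1.99], [-1.47, 1.44], [0.14, 2.54], [-1.03, 4.17], [0.13, 1.85], [-2.86, 2.86]. Speed limits (rad/s): [2.39, 2.39, 3.01, 3.01, 3.14, 3.14, 3.14].

### API

Orientations are given as a unit quaternion [w, x, y, z].
In Python, from workcell import env, viewer, order gives the robot as it stands.
- The arm moves only by the tool play_rows, never from a script. Its argument "steps" is a list of rows, each an object with "slide": the shift along the tool's x, y, z each as a share of 0.5 m, from -1 to 1, a list of three; "angular": the turn, a rotation vector about the tool's x, y, z each as a share of pi rad, from -1 to 1, a list of three. In form: [{"slide": [x, y, z], "angular": [wx, wy, wz]}, ...]. A call has 1 to 5 rows; each row is the pose to reach, as a shift and turn from the pose commanded when the call began, along the tool's axes at that moment, turning the shorter way round; what a row does not reach only later rows make up. A row lasts 1/12 s, in which the tool goes at most 41.7 mm and 7.16 degrees, less where a joint would pass 70% of its speed; a pose out of reach is approached as far as the arm can. A call with a number of a shift or a turn outside -1 to 1 is refused whole. A call with a gripper value outside its range is refused whole. "hand" is the gripper command: -1 is fully open, 1 is shut, values between are in proportion, set as the call begins (left out, the last holds). The fingers move at their own pace and stop on an object; the grip force is fixed at half the most. Time passes only in rows, so rows that repeat a pose let the fingers close. It gives the time, the measured TCP pose, the force and the opening at its end, in the units of the state.
- env.get_state(): the state, without advancing time (a new reading comes with each control period).
- viewer.read_camera(name): name is "scene" or "top" or "wrist"; returns a dict with "pixels" (420x560x3 uint8, blue, green, red), "depth" (420x560 float32, m along the optical axis (not along the pixel's ray), 0 where there is no reading), "vfov" (degrees; the focal length in pixels is half the picture's height over the tangent of half this angle, whatever the lens; pixels are square), "cx", "cy" (the principal point, pixels), "extrinsics" (4x4, takes a point from world to camera coordinates). Camera axes: x right, y down, z forward; pixel columns grow to the right and rows downward; lengths in m; the calibration is good to about 2 mm. A picture is of the moment at which its call begins.
- order.close_job(): hands the job in, once; it reports no verdict.
Trained networks look in a picture, given as the dict that the camera call returned (one of the last four; its "shot" number tells which), for a name from the list of things; names that differ only in an ending like _2 or _b are one class to them, and where a whole thing is asked for, a point or a joint stands for the part that bears it (a point fixed in the world has none). Each returns a list of dicts, best first, with "confidence" (0 to 1); they miss things now and then, are a little off and sometimes report something else, mostly with a low value. They report only what shows in the picture. A call takes as long as a camera call. They do not tell look-alikes from the thing itself.
- viewer.trace(picture, thing): "mask" (420x560 bool, what is visible of it) and "uv" ([column, row] in pixels, amid what is visible of it).
The state is a dict: "t": time; "q": joint angles; "joint_velocities": joint speeds; "joint_efforts": joint torques, N m; "ee_pos": TCP position; "ee_rot": TCP orientation; "ft_force": force on the tool from outside, world axes, zero at the start; "moment": the same for the moment, N m; "width": finger opening in m.
Only numpy, scipy, OpenCV 4.12 (cv2) and the standard library are available. Lean on these libraries where they do the work, as an engineer would, in place of code of your own. Each camera call takes 0.05 s, during which the arm holds its last target.

### The job

Stack the loose long vial case on the identical case that stands in the aluminium tray, the same way round, so that it locks: its toe under the hook lug of the lid below and its two heel recesses down over the two round lugs, lying flat and fully home. Let go of it, with the lower case still flat in its tray, and do not disturb the short case, the bottle or the jar.

Things in the scene. Friction and masses are not known exactly. Their poses are not given: they have to be found in the camera images.
- case_mid (a point): Centre of the loose long vial case: white body, grey lid, 130 mm long (x), 58 wide (y), underside 28 mm below and lid top 28 mm above this point, 0.25 to 0.5 kg. Flat long sides, gripped from above. x points along it to the toe end, where its own lid carries a hook lug like the lower case's; z up. Most of its underside is flat.
- case_toe (a point): Middle of the lower edge of its toe, a tongue at the end of the base, 57 mm along +x from case_mid and 28 mm below; same axes. The tongue is 6.5 mm thick, from 15 mm back to here; the recess above it is 40 mm wide (side walls end here too), ceiling 20 mm above the underside, open at the toe end. The case overhangs the toe by 8 mm, above that ceiling.
- case_heel (a point): On the underside between the two heel recesses, 48 mm along -x from case_mid and 28 mm below; same axes. Recesses open downwards, 20 mm long (x) and 18 mm wide, centred 14 mm to either side (y), 20 mm deep. Locked, they drop over the round lugs of the lid below with 3 mm to spare along x and 2 mm along y.
- lower_lid (a point): Centre of the flat lid top of the lower case, identical to the loose one; x points to its hook lug, z up. About 0.85 kg, loose in the tray with up to 4 mm of play, lid top 60 mm above the bench. A locked case lies flat on this lid, case_mid 28 mm above this point, axes parallel.
- lower_hook (a point): Inner edge of the hook lug's lip at lid height: 50 mm along +x from lower_lid. The lip spans 10 to 15 mm above the lid, from here 8 mm on to a post with its face at x 58 mm, 36 mm wide. The toe goes under the lip up to the post (1 mm gap): case tilted toe down about 14 degrees, slid in, then heel lowered. Straight down, it lands on the lip; level, the round lugs hold it too high to slide in.
- lower_lug (a point): On the lid half-way between the two round lugs of the lower case, 48 mm along -x from lower_lid; same axes. The lugs stand 14 mm to either side (y), 14 mm across, tapering to 9 mm across at their tops, 9 mm above the lid.
- tray: Shallow aluminium tray fixed to the bench, 152 mm long (x) by 80 mm wide, rim 18 mm high, inner floor 4 mm above the bench; origin at the centre of its underside, x towards the end where the lower case has its hook lug.
- short_mid (a point): Bystander: centre, half-way up, of a short plain lidded case, 90 x 58 x 44 mm, same plastics, no lugs. The long and the short case may swap places.
- bottle: Bystander: amber glass bottle, 72 mm across, 150 mm high; origin at the centre of its underside.
- jar: Bystander: clear glass jar, 60 mm across, 75 mm high; origin at the centre of its underside.
Things that resemble listed ones, but are neither listed nor needed, are in the scene too. What is shaped like the part that bears lower_lid but green or yellow is not meant.

How it is judged:
By the outcome, as a careful person would: the job done as asked, in the order asked, and still so for the second after the job is handed in, with the robot touching nothing.
It also fails if it takes over 45 s, if anything falls off the work surface, if the arm or the gripper's body presses on something with over 40 N, if the wrist force passes 120 N, or if a joint passes its speed limit or range.

## Working session

There is one attempt and no reset: what is moved stays moved. The work goes in short steps, Python scripts to look and compute and a tool call to move; the robot and the scene stay as the last step left them, time stands still between calls to the robot, and variables do not carry over. Pictures are saved under pics/ and viewed, and the job is handed in when it is done.

Besides the shell and the picture viewer there is one more tool, called after ">>>" by a JSON object that holds its "op" and its "data", one argument or row to a line. play_rows: Moves the arm, as the interface text tells. Shift numbers are shares of 0.5 m and turn numbers shares of pi rad, none past 1 either way. Its arguments: {"type":"object","properties":{"steps":{"type":"array","items":{"type":"object","properties":{"slide":{"type":"array","items":{"type":"number","minimum":-1,"maximum":1}},"angular":{"type":"array","items":{"type":"number","minimum":-1,"maximum":1}}}}},"hand":{"type":"number"}},"required":["steps"]}

```bash
ls; mkdir -p pics; python3 - <<'E'
from workcell import env, viewer, order
import cv2,pickle
s=env.get_state();print(s)
for n in ["scene","top","wrist"]:
    p=viewer.read_camera(n);cv2.imwrite(f"pics/{n}0.png",p["pixels"]);pickle.dump(p,open(f"{n}0.pkl","wb"))
    print(n,p["vfov"],p["cx"],p["cy"],p["extrinsics"])
    for t in ["case_mid","lower_lid","short_mid","tray"]:
        for d in viewer.trace(p,t): print(n,t,round(d["confidence"],2),d["uv"],d["mask"].sum())
E
```

```text
pics
{'t': 0.0, 'q': array([-1.23619739,  0.41189082, -0.01272641,  1.5970567 ,  0.00556411,
        1.13426993, -0.08220136]), 'joint_velocities': array([-0.00010609,  0.00038246, -0.00018803,  0.00052214,  0.00147371,
       -0.00098333,  0.00078241]), 'joint_efforts': array([-1.87059151e-03, -5.87927020e+01,  6.40676636e-01, -2.91089988e+01,
       -5.40775910e-02,  1.80464768e-02,  1.47854616e-04]), 'ee_pos': array([0.24486269, 0.57462382, 0.30180935]), 'ee_rot': array([-1.22383468e-04,  2.00030191e-01,  9.79789411e-01, -7.85524961e-04]), 'ft_force': array([ 0.52492151,  0.52592809, -0.05652424]), 'moment': array([ 0.00041799,  0.00501813, -0.01003856]), 'width': 0.0882259152121602}
scene 57.2603430311357 280.07583739135913 210.47820501456724 [[-0.06594717  0.99754979  0.02335351  0.02199785]
 [ 0.58300991  0.05751509 -0.81042672 -0.25251863]
 [-0.80978418 -0.03983002 -0.58537437  1.26312742]
 [ 0.          0.          0.          1.        ]]
scene case_mid 0.95 [234.9, 219.3] 1731
scene lower_lid 0.93 [370.3, 228.2] 2140
scene lower_lid 0.88 [439.7, 198.6] 1362
scene lower_lid 
[... 456 characters left out ...]
     0.          1.        ]]
top case_mid 0.59 [323.6, 206.2] 1058
top lower_lid 0.8 [159.9, 253.0] 1323
top lower_lid 0.79 [155.9, 184.5] 1167
top lower_lid 0.74 [222.5, 136.7] 1215
top lower_lid 0.64 [221.7, 205.1] 1149
top lower_lid 0.4 [237.4, 210.4] 412
top short_mid 0.62 [402.4, 224.7] 803
top tray 0.85 [235.9, 205.8] 448
wrist 71.61147487546289 274.187660481126 209.28223053545793 [[ 3.91085234e-01  9.20354462e-01 -6.76930047e-05 -6.24221731e-01]
 [ 8.92675766e-01 -3.79305852e-01  2.43427703e-01 -3.08048655e-02]
 [ 2.24014096e-01 -9.52614083e-02 -9.69919042e-01  3.89065600e-01]
 [ 0.00000000e+00  0.00000000e+00  0.00000000e+00  1.00000000e+00]]
wrist lower_lid 0.92 [186.4, 338.3] 2100
```

View pics/scene0.png

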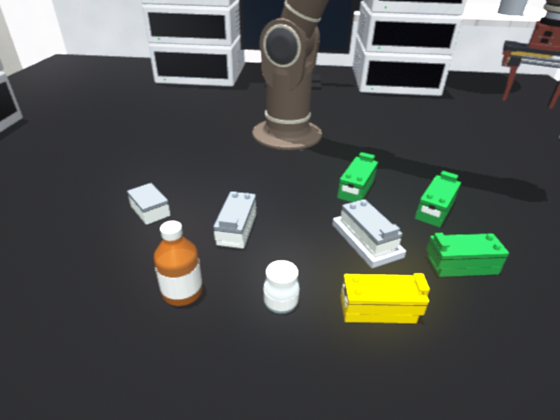

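View pics/top0.png

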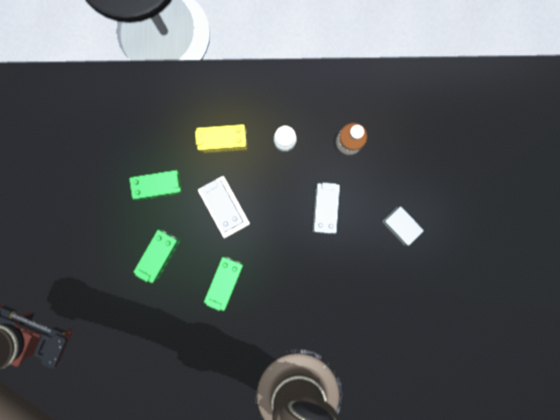

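View pics/wrist0.png

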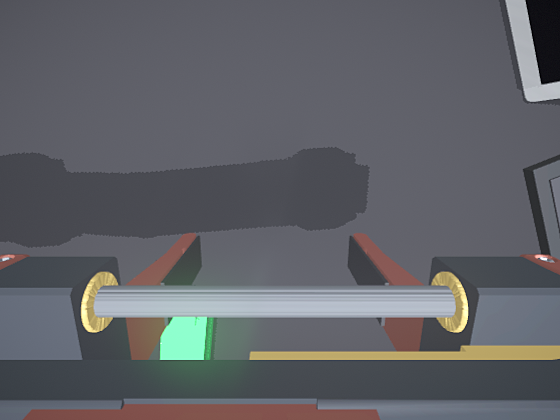

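```bash
cat > h.py <<'E'
import numpy as np,cv2,pickle
from scipy.spatial.transform import Rotation as R
def cloud(p):
    d=p["depth"];h,w=d.shape;f=h/2/np.tan(np.radians(p["vfov"])/2)
    v,u=np.mgrid[:h,:w]
    c=np.stack([(u-p["cx"])*d/f,(v-p["cy"])*d/f,d],-1)
    E=p["extrinsics"]
    return (c-E[:3,3])@E[:3,:3]
def proj(p,X):
    f=p["pixels"].shape[0]/2/np.tan(np.radians(p["vfov"])/2)
    E=p["extrinsics"];c=np.asarray(X)@E[:3,:3].T+E[:3,3]
    return np.stack([c[...,0]/c[...,2]*f+p["cx"],c[...,1]/c[...,2]*f+p["cy"]],-1)
def Q(q): return R.from_quat(np.roll(q,-1))
E
python3 - <<'E'
from h import *
for n,boxes in {"top":{"loose":(300,170,355,245),"lower":(190,170,260,245)},"scene":{"loose":(205,180,265,255),"lower":(325,190,415,270)}}.items():
    p=pickle.load(open(n+"0.pkl","rb"));X=cloud(p)
    for k,(a,b,c,d) in boxes.items():
        im=p["pixels"][b:d,a:c]; cv2.imwrite(f"pics/z_{n}_{k}.png",cv2.resize(im,None,fx=6,fy=6,interpolation=cv2.INTER_CUBIC))
        P=X[b:d,a:c].reshape(-1,3);P=P[P[:,2]>0.03]
        zt=np.histogram(P[:,2],bins=np.arange(.03,.085,.002));print(n,k,zt[0])
        T=P[(P[:,2]>.05)&(P[:,2]<.066)]
        r=cv2.minAreaRect((T[:,:2]*1000).astype(np.float32));print(r,len(T),np.median(T[:,2]))
        H=P[P[:,2]>.066];print(" high",len(H),H.mean(0) if len(H) else 0)
E
```

```text
top loose [  0   2   3   2   5   1   5   5   5  16  54 159 305 247 116  36  14  15
  10  22  30  16   6   0   0   0   0]
((514.0750122070312, -83.49125671386719), (58.70667266845703, 131.69232177734375), 84.65149688720703) 946 0.05568345485574651
 high 98 [ 0.55005319 -0.06876395  0.24246922]
top lower [  3   4   5   3   2   1   7   2   3   0   7  11  50 179 290 273 123  26
  11  13   9  20  23  24   6   1   0]
((524.3163452148438, 199.7557373046875), (132.17129516601562, 58.32772445678711), 28.579378128051758) 959 0.05962489701056475
 high 130 [0.53381043 0.18379353 0.28565031]
scene loose [ 35  34  25  32  32  35  30  35  31  30  37  40 354 389  35  20  32  30
  19  19  81   7   0   0   0   0   0]
((514.116943359375, -83.71607208251953), (58.470542907714844, 133.46951293945312), 85.00106811523438) 937 0.05609642019901349
 high 149 [ 0.66380583 -0.06821247  0.14179683]
scene lower [ 60  58  68  40  56  48  47  49  42  60  50  43  56  56 504 342  30  24
  25  32  18  28  74   9   0   0   0]
((524.2301025390625, 199.82119750976562), (131.16844177246094, 60.568824768066406), 28.400619506835938) 1105 0.05966079782321571
 high 215 [0.64259648 0.19449385 0.13457465]
```

View pics/z_scene_loose.png

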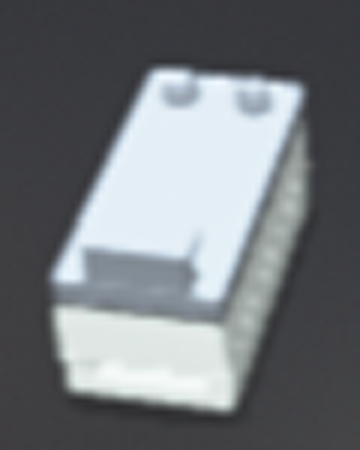

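View pics/z_scene_lower.png

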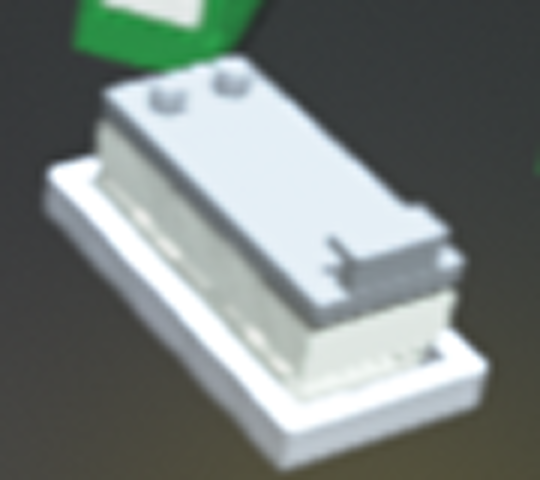

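```bash
python3 - <<'E'
from h import *
ps={}
for n,boxes in {"top":{"loose":(300,170,355,245),"lower":(190,170,260,245)},"scene":{"loose":(205,180,265,255),"lower":(325,190,415,270)}}.items():
    p=pickle.load(open(n+"0.pkl","rb"));X=cloud(p);ps[n]=X.reshape(-1,3)
    for k,(a,b,c,d) in boxes.items():
        P=X[b:d,a:c].reshape(-1,3)
        ctr,ang,zt=((.5141,-.0836),-5.2,.056) if k=="loose" else ((.5243,.1998),28.5,.060)
        t=np.radians(ang);M=np.array([[np.cos(t),np.sin(t)],[-np.sin(t),np.cos(t)]])
        L=(P[:,:2]-ctr)@M.T
        ok=(abs(L[:,0])<.08)&(abs(L[:,1])<.04)
        hi=ok&(P[:,2]>zt+.006)&(P[:,2]<zt+.025)
        for nm,m in (("pos",hi&(L[:,0]>0)),("neg",hi&(L[:,0]<0))):
            if m.sum(): print(n,k,nm,m.sum(),(L[m].min(0)*1000).round(1),(L[m].max(0)*1000).round(1),(L[m].mean(0)*1000).round(1),P[m,2].max().round(4))
        m=ok&(abs(P[:,2]-zt)<.004)
        q=np.percentile(L[m]*1000,[1,50,99],axis=0).round(1);print("  lid",q.tolist())
E
```

```text
top loose pos 81 [  0.2 -17.3] [65.6 23.6] [57.1  0.9] 0.0758
top loose neg 32 [-55.7 -22.7] [-5.3 21. ] [-44.3   0.7] 0.07
  lid [[-63.5, -28.0], [-1.4, 0.5], [62.8, 29.0]]
top lower pos 79 [  5.7 -24.1] [65.5 17.1] [57.2 -0.6] 0.0813
top lower neg 28 [-52.7 -19.6] [-42.1  19.8] [-47.3   0.4] 0.0732
  lid [[-62.9, -28.2], [-1.4, 0.2], [62.3, 28.4]]
scene loose pos 154 [ 48.3 -18.8] [66.7 18. ] [59.9  0.4] 0.0737
scene loose neg 34 [-54.2 -18.1] [-40.1  19.8] [-46.5   1.3] 0.0664
  lid [[-62.4, -28.4], [0.3, 2.2], [65.4, 28.6]]
scene lower pos 153 [ 48.9 -18.9] [66.  20.3] [59.1 -1.4] 0.0765
scene lower neg 33 [-51.8 -19.7] [-42.6  17.9] [-47.    0.7] 0.0699
  lid [[-63.8, -29.1], [0.6, -5.3], [64.6, 28.6]]
```

```bash
cat >> h.py <<'E'
def tgt(yaw,pitch):  # case yaw/pitch (toe down +) deg -> tool rotation, tool x=-case x, y=case y
    C=R.from_euler('ZY',[yaw,pitch],degrees=True)
    return C*R.from_matrix(np.array([[-1,0,0],[0,1,0],[0,0,-1.]]))
def rel(p0,R0,p1,R1):
    s=R0.inv().apply(np.array(p1)-p0)/.5; a=(R0.inv()*R1).as_rotvec()/np.pi
    return s.round(4).tolist(),a.round(4).tolist()
E
python3 - <<'E'
from h import *
from workcell import env
s=env.get_state();p0=np.array([.245,.575,.303]);R0=Q(s["ee_rot"])
print(R0.as_euler('ZYX',degrees=True),tgt(-5.2,0).as_euler('ZYX',degrees=True))
print(rel(p0,R0,[.5141,-.0836,.303],tgt(-5.2,0)))
d=np.array([.5141,-.0836,.303])-p0
for f in(.3,.6):print(rel(p0,R0,p0+f*d+[0.0,0,0],tgt(-5.2,0)))
X=cloud(pickle.load(open("top0.pkl","rb")));
for uv in((351,132),(285,138),(402,225)):print(X[uv[1]-2:uv[1]+3,uv[0]-2:uv[0]+3].reshape(-1,3).mean(0))
E
```

```text
[ 1.56918775e+02 -1.87762281e-03  1.79997950e+02] [174.8   0.  180. ]
([-1.0115, -1.0008, -0.0001], [0.0, -0.0, -0.0993])
([-0.3035, -0.3002, -0.0], [0.0, -0.0, -0.0993])
([-0.6069, -0.6005, -0.0], [0.0, -0.0, -0.0993])
[ 0.70137806 -0.14004229  0.14199275]
[0.69232906 0.02728729 0.12206421]
[ 0.46498842 -0.28937986  0.04442614]
```

>>> {"op": "play_rows", "data": {
  "hand": -1,
  "steps": [
    {"slide": [-0.06, -0.06, 0], "angular": [0, 0, -0.02]},
    {"slide": [-0.12, -0.12, 0], "angular": [0, 0, -0.04]},
    {"slide": [-0.18, -0.18, 0], "angular": [0, 0, -0.06]},
    {"slide": [-0.24, -0.24, 0], "angular": [0, 0, -0.08]},
    {"slide": [-0.3, -0.3, 0], "angular": [0, 0, -0.0993]}
  ]
}}

```text
t: 1.17
ee_pos: [0.3232, 0.3798, 0.3027]
ee_rot: [0.0, 0.044, 0.999, 0.0]
ft_force: [1.1, -0.0, 0.1]
width: 0.0877
```

```bash
python3 - <<'E'
from h import *
from workcell import env
s=env.get_state();R0=Q(s["ee_rot"]);p0=s["ee_pos"];print(p0,R0.as_euler('ZYX',degrees=True))
print(rel(np.array([.3257,.3774,.303]),tgt(-5.2,0),[.5141,-.0836,.25],tgt(-5.2,0)))
E
```

```text
[0.32316525 0.37983499 0.3027069 ] [1.74990130e+02 1.46729954e-02 1.79984886e+02]
([-0.4588, -0.8841, 0.106], [0.0, 0.0, 0.0])
```

>>> {"op": "play_rows", "data": {
  "steps": [
    {"slide": [-0.034, -0.065, 0], "angular": [0, 0, 0]},
    {"slide": [-0.068, -0.13, 0], "angular": [0, 0, 0]},
    {"slide": [-0.102, -0.195, 0], "angular": [0, 0, 0]},
    {"slide": [-0.136, -0.26, 0], "angular": [0, 0, 0]},
    {"slide": [-0.17, -0.325, 0], "angular": [0, 0, 0]}
  ]
}}

```text
t: 1.58
ee_pos: [0.3931, 0.2104, 0.303]
ee_rot: [0.0, 0.045, 0.999, 0.0]
ft_force: [-0.1, 0.6, 0.1]
width: 0.088
```

>>> {"op": "play_rows", "data": {
  "steps": [
    {"slide": [-0.034, -0.065, 0], "angular": [0, 0, 0]},
    {"slide": [-0.068, -0.13, 0], "angular": [0, 0, 0]},
    {"slide": [-0.102, -0.195, 0], "angular": [0, 0, 0]},
    {"slide": [-0.136, -0.26, 0], "angular": [0, 0, 0]},
    {"slide": [-0.17, -0.325, 0], "angular": [0, 0, 0]}
  ]
}}

```text
t: 2.0
ee_pos: [0.463, 0.0408, 0.3031]
ee_rot: [0.0, 0.045, 0.999, 0.0]
ft_force: [1.0, 0.8, -0.1]
width: 0.0882
```

>>> {"op": "play_rows", "data": {
  "steps": [
    {"slide": [-0.036, -0.07, 0.02], "angular": [0, 0, 0]},
    {"slide": [-0.072, -0.14, 0.05], "angular": [0, 0, 0]},
    {"slide": [-0.1188, -0.234, 0.1], "angular": [0, 0, 0]},
    {"slide": [-0.1188, -0.2341, 0.106], "angular": [0, 0, 0]},
    {"slide": [-0.1188, -0.2341, 0.106], "angular": [0, 0, 0]}
  ]
}}

```text
t: 2.42
ee_pos: [0.5108, -0.0835, 0.2477]
ee_rot: [-0.001, 0.048, 0.999, -0.001]
ft_force: [0.4, -0.7, -0.5]
width: 0.0877
```

```bash
python3 - <<'E'
from h import *
from workcell import env,viewer
s=env.get_state();R0=Q(s["ee_rot"]);p0=s["ee_pos"];print(p0,R0.as_euler('ZYX',degrees=True),s["joint_velocities"].round(3),s["q"].round(2))
p=viewer.read_camera("wrist");cv2.imwrite("pics/w1.png",p["pixels"]);pickle.dump(p,open("w1.pkl","wb"))
E
```

```text
[ 0.5108421  -0.08347881  0.24774786] [ 1.74468552e+02 -1.28533987e-01 -1.79868394e+02] [-0.054 -0.05  -0.053  0.004  0.011  0.048 -0.083] [-0.25  0.3   0.38  1.94 -0.13  0.93  1.68]
```

View pics/w1.png

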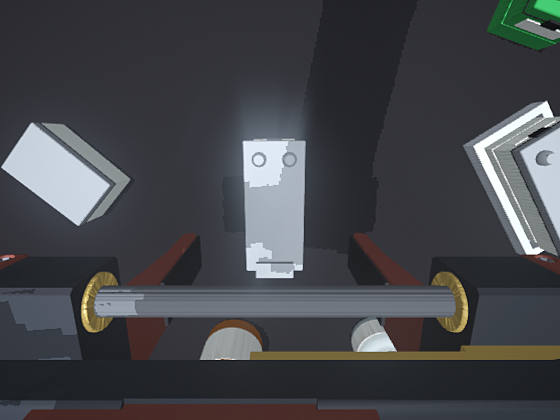

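```bash
python3 - <<'E'
from h import *
from workcell import env
p=pickle.load(open("w1.pkl","rb"));X=cloud(p)[130:285,235:315].reshape(-1,3)
print(np.histogram(X[:,2],bins=np.arange(.04,.085,.003)))
T=X[abs(X[:,2]-.056)<.004];r=cv2.minAreaRect((T[:,:2]*1000).astype(np.float32));print(r)
s=env.get_state();R0=Q(s["ee_rot"])
print(rel(s["ee_pos"],R0,[.5141,-.0836,.15],tgt(-5.2,0)), rel(s["ee_pos"],R0,[.5141,-.0836,.093],tgt(-5.2,0)))
E
```

```text
(array([   6,   33,   15,   29,  352, 6644,   70,  134,  192,   83,  515,
          0,    0,    0,    0]), array([0.04 , 0.043, 0.046, 0.049, 0.052, 0.055, 0.058, 0.061, 0.064,
       0.067, 0.07 , 0.073, 0.076, 0.079, 0.082, 0.085]))
((513.2435302734375, -84.9107894897461), (58.1217155456543, 129.13174438476562), 84.82420349121094)
([-0.0075, -0.0042, 0.1972], [-0.0003, -0.0007, -0.0012]) ([-0.0078, -0.0041, 0.3112], [-0.0003, -0.0007, -0.0012])
```

>>> {"op": "play_rows", "data": {
  "steps": [
    {"slide": [0, 0, 0.08], "angular": [0, 0, 0]},
    {"slide": [0, 0, 0.16], "angular": [0, 0, 0]},
    {"slide": [0, 0, 0.22], "angular": [0, 0, 0]},
    {"slide": [0, 0, 0.26], "angular": [0, 0, 0]},
    {"slide": [0, 0, 0.29], "angular": [0, 0, 0]}
  ]
}}

```text
t: 2.88
ee_pos: [0.5105, -0.0772, 0.1033]
ee_rot: [-0.001, 0.044, 0.999, 0.001]
ft_force: [-0.3, -0.1, -0.3]
width: 0.0878
```

>>> {"op": "play_rows", "data": {
  "steps": [
    {"slide": [0, 0, 0.012], "angular": [0, 0, 0]},
    {"slide": [0, 0, 0.024], "angular": [0, 0, 0]},
    {"slide": [0, 0, 0.024], "angular": [0, 0, 0]},
    {"slide": [0, 0, 0.024], "angular": [0, 0, 0]}
  ]
}}

```text
t: 3.22
ee_pos: [0.5117, -0.0788, 0.0935]
ee_rot: [0.001, 0.045, 0.999, 0.0]
ft_force: [0.1, 1.2, 0.6]
width: 0.0877
```

```bash
python3 - <<'E'
from h import *
from workcell import env,viewer
s=env.get_state();R0=Q(s["ee_rot"]);p0=s["ee_pos"];print(p0,R0.as_euler('ZYX',degrees=True),s["joint_velocities"].round(3),s["ft_force"],s["moment"])
p=viewer.read_camera("scene");cv2.imwrite("pics/s1.png",p["pixels"])
E
```

```text
[ 0.51167816 -0.07882957  0.09351127] [1.74832812e+02 6.85689304e-02 1.79974342e+02] [ 0.003 -0.008  0.009 -0.004  0.001  0.001  0.001] [0.09644784 1.1511162  0.55789121] [ 0.00271085 -0.00843265  0.06144626]
```

View pics/s1.png

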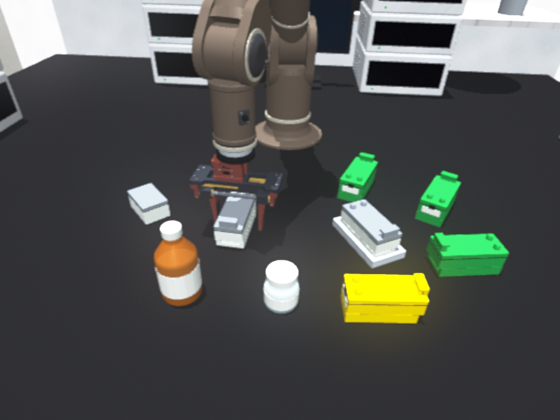

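>>> {"op": "play_rows", "data": {
  "steps": [
    {"slide": [-0.0052, -0.0104, 0], "angular": [0, 0, 0]},
    {"slide": [-0.0052, -0.0104, 0], "angular": [0, 0, 0]},
    {"slide": [-0.0052, -0.0104, 0], "angular": [0, 0, 0]}
  ]
}}

```text
t: 3.52
ee_pos: [0.5137, -0.0852, 0.0933]
ee_rot: [0.001, 0.046, 0.999, -0.0]
ft_force: [-0.2, 0.2, -0.8]
width: 0.0879
```

>>> {"op": "play_rows", "data": {
  "hand": 1,
  "steps": [
    {"slide": [0, 0, 0], "angular": [0, 0, 0]},
    {"slide": [0, 0, 0], "angular": [0, 0, 0]},
    {"slide": [0, 0, 0], "angular": [0, 0, 0]},
    {"slide": [0, 0, 0], "angular": [0, 0, 0]},
    {"slide": [0, 0, 0], "angular": [0, 0, 0]}
  ]
}}

```text
t: 3.93
ee_pos: [0.5132, -0.0846, 0.0926]
ee_rot: [-0.0, 0.045, 0.999, 0.0]
ft_force: [-0.8, 2.1, 0.6]
width: 0.0581
```

>>> {"op": "play_rows", "data": {
  "steps": [
    {"slide": [0, 0, 0], "angular": [0, 0, 0]},
    {"slide": [0, 0, 0], "angular": [0, 0, 0]},
    {"slide": [0, 0, 0], "angular": [0, 0, 0]}
  ]
}}

```text
t: 4.18
ee_pos: [0.5132, -0.0846, 0.0926]
ee_rot: [-0.0, 0.045, 0.999, 0.0]
ft_force: [-0.5, 0.6, -0.3]
width: 0.0577
```

>>> {"op": "play_rows", "data": {
  "steps": [
    {"slide": [0, 0, -0.03], "angular": [0, 0, 0]},
    {"slide": [0, 0, -0.08], "angular": [0, 0, 0]},
    {"slide": [0, 0, -0.14], "angular": [0, 0, 0]},
    {"slide": [0, 0, -0.2], "angular": [0, 0, 0]},
    {"slide": [0, 0, -0.24], "angular": [0, 0, 0]}
  ]
}}

```text
t: 4.6
ee_pos: [0.5133, -0.085, 0.2146]
ee_rot: [0.0, 0.046, 0.999, -0.0]
ft_force: [0.4, -0.6, -3.7]
width: 0.0578
```

>>> {"op": "play_rows", "data": {
  "steps": [
    {"slide": [0, 0, 0], "angular": [0, 0, 0]},
    {"slide": [0, 0, 0], "angular": [0, 0, 0]},
    {"slide": [0, 0, 0], "angular": [0, 0, 0]}
  ]
}}

```text
t: 4.85
ee_pos: [0.5123, -0.0844, 0.2112]
ee_rot: [-0.001, 0.045, 0.999, 0.0]
ft_force: [-0.4, 0.1, -4.7]
width: 0.0576
```

```bash
python3 - <<'E'
from h import *
from workcell import env,viewer
s=env.get_state();R0=Q(s["ee_rot"]);p0=s["ee_pos"];print(p0,R0.as_euler('ZYX',degrees=True),s["joint_velocities"].round(3),s["ft_force"],s["moment"])
# target hover: level, grasp point above lower
print(rel(p0,R0,[.5243,.1998,.22],tgt(28.5,0)))
p=viewer.read_camera("scene");cv2.imwrite("pics/s2.png",p["pixels"][100:350,130:460])
E
```

```text
[ 0.51233257 -0.08443858  0.21117206] [ 1.74813027e+02 -1.27174669e-01  1.79997006e+02] [ 0.003  0.017 -0.002  0.005  0.001  0.001 -0.002] [-0.38525485  0.12092929 -4.71429886] [-0.00685211  0.0109096  -0.06653215]
([0.0276, 0.5683, -0.0176], [0.0002, -0.0007, -0.1871])
```

View pics/s2.png

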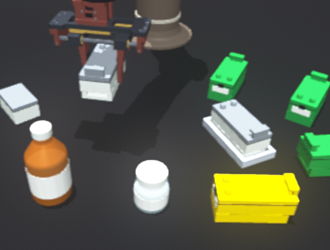

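>>> {"op": "play_rows", "data": {
  "steps": [
    {"slide": [0.003, 0.04, 0], "angular": [0, 0, -0.015]},
    {"slide": [0.006, 0.1, 0], "angular": [0, 0, -0.035]},
    {"slide": [0.01, 0.16, 0], "angular": [0, 0, -0.055]},
    {"slide": [0.014, 0.22, 0], "angular": [0, 0, -0.075]},
    {"slide": [0.018, 0.28, -0.01], "angular": [0, 0, -0.095]}
  ]
}}

```text
t: 5.32
ee_pos: [0.5155, 0.0566, 0.215]
ee_rot: [-0.002, -0.105, 0.994, -0.0]
ft_force: [0.7, -1.0, -5.0]
width: 0.0581
```

```bash
python3 - <<'E'
from h import *
from workcell import env,viewer
s=env.get_state();R0=Q(s["ee_rot"]);p0=s["ee_pos"];print(p0,R0.as_euler('ZYX',degrees=True),s["joint_velocities"].round(3),s["ft_force"],s["moment"])
print(rel(p0,R0,[.5243,.1998,.22],tgt(28.5,0)))
E
```

```text
[0.515516   0.05661054 0.21504893] [-167.94659739   -0.27101836 -179.99038374] [-0.469 -0.041 -0.27  -0.174  0.149  0.177 -0.073] [ 0.65710245 -0.9686531  -5.00764917] [ 0.0831005  -0.03339096  0.00927749]
([-0.0769, 0.2764, -0.0103], [0.0002, -0.0015, -0.0914])
```

>>> {"op": "play_rows", "data": {
  "steps": [
    {"slide": [-0.015, 0.06, 0], "angular": [0, 0, -0.02]},
    {"slide": [-0.03, 0.12, 0], "angular": [0, 0, -0.04]},
    {"slide": [-0.05, 0.18, 0], "angular": [0, 0, -0.06]},
    {"slide": [-0.065, 0.24, -0.005], "angular": [0, 0, -0.08]},
    {"slide": [-0.072, 0.26, -0.01], "angular": [0, 0, -0.0914]}
  ]
}}

```text
t: 5.73
ee_pos: [0.5239, 0.1955, 0.2204]
ee_rot: [-0.002, -0.249, 0.968, 0.001]
ft_force: [0.2, 1.1, -5.0]
width: 0.0582
```

>>> {"op": "play_rows", "data": {
  "steps": [
    {"slide": [0, 0, 0], "angular": [0, 0, 0]},
    {"slide": [0, 0, 0], "angular": [0, 0, 0]},
    {"slide": [0, 0, 0], "angular": [0, 0, 0]},
    {"slide": [0, 0, 0], "angular": [0, 0, 0]}
  ]
}}

```text
t: 6.07
ee_pos: [0.5253, 0.1882, 0.2219]
ee_rot: [-0.001, -0.243, 0.97, -0.0]
ft_force: [-0.3, 0.1, -3.7]
width: 0.0575
```

```bash
python3 - <<'E'
from h import *
from workcell import env,viewer
s=env.get_state();R0=Q(s["ee_rot"]);p0=s["ee_pos"];print(p0,R0.as_euler('ZYX',degrees=True),s["joint_velocities"].round(3),s["ft_force"],s["moment"])
print(rel(p0,R0,[.5243,.1998,.22],tgt(28.5,0)))
for n in("scene","wrist","top"):
    p=viewer.read_camera(n);pickle.dump(p,open(n+"3.pkl","wb"))
    im=p["pixels"]
    if n=="scene": im=cv2.resize(im[60:290,260:480],None,fx=2.5,fy=2.5)
    cv2.imwrite(f"pics/{n}3.png",im)
E
```

```text
[0.52529035 0.18823881 0.22186572] [-1.51821134e+02 -1.01122817e-01 -1.79966828e+02] [ 0.002 -0.009 -0.005 -0.004 -0.001  0.001 -0.002] [-0.33977467  0.07432498 -3.65121135] [ 0.02369559 -0.01003814 -0.02923202]
([-0.0092, 0.0213, 0.0037], [-0.0002, -0.0006, -0.0018])
```

View pics/scene3.png

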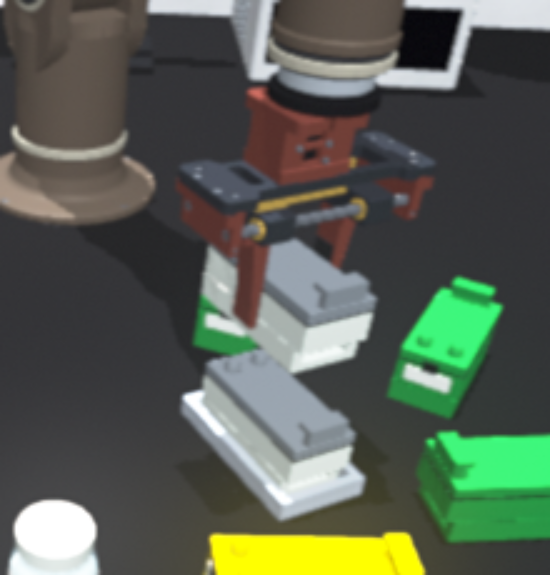

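View pics/wrist3.png

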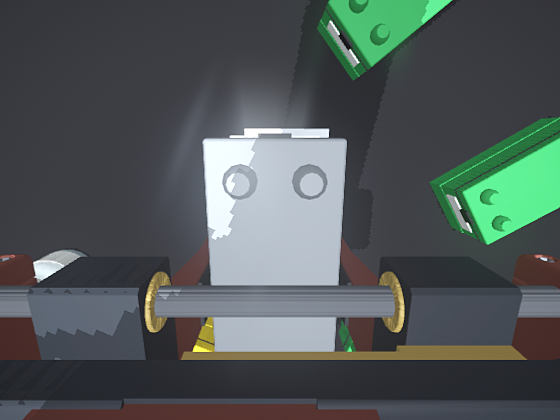

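View pics/top3.png

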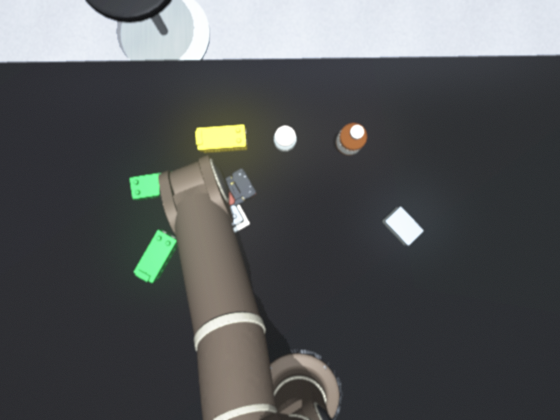

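```bash
cat >> h.py <<'E'
def lidfit(X,ctr,yaw,zt,pitch=0,x0=25,tol=.004,verbose=True):
    """ctr: approx lid-top centre world; returns local offsets (mm) of lid edges, and yaw corr"""
    C=R.from_euler('ZY',[yaw,pitch],degrees=True)
    L=C.inv().apply(X.reshape(-1,3)-np.array([*ctr,zt]))*1000
    m=(abs(L[:,0])<75)&(abs(L[:,1])<38)&(abs(L[:,2])<8)
    L=L[m]
    zz=L[(abs(L[:,1])<15)&(L[:,0]>0)&(L[:,0]<40)];dz=np.median(zz[:,2])
    A=np.c_[zz[:,:2],np.ones(len(zz))];k=abs(zz[:,2]-dz)<2.5;pl=np.linalg.lstsq(A[k],zz[k,2],rcond=None)[0]
    T=L[abs(L[:,2]-dz)<2.0]
    out=[]
    for sgn in(1,-1):
        b=[];xs=[]
        for x in np.arange(x0,60,5):
            q=T[(abs(T[:,0]-x)<3)]
            if len(q)>5: b.append(sgn*np.sort(sgn*q[:,1])[-3:].mean());xs.append(x)
        f=np.polyfit(xs,b,1);out.append((np.degrees(np.arctan(f[0])).round(2),np.polyval(f,45).round(2),np.std(np.array(b)-np.polyval(f,xs)).round(2)))
    xm=[np.sort(T[abs(T[:,1]-y)<2.5][:,0])[-3:].mean().round(1) for y in (-24,-22,22,24)]
    print("dz",dz.round(2),"plane",pl.round(4),"+y,-y edges (slope deg, y@45,sd)",out,"xmax",xm,len(T))
E
python3 - <<'E'
from h import *
X0=cloud(pickle.load(open("scene0.pkl","rb")));X3=cloud(pickle.load(open("scene3.pkl","rb")))
lidfit(X0,(.5243,.1998),28.5,.060)
lidfit(X3,(.5243,.1998),28.5,.060)
# held: TCP (.52529,.18824,.22187): lid top at TCP z -(.0926-.056)
lidfit(X3,(.5253,.1882),28.2,.22187-.0366)
lidfit(X0,(.5141,-.0836),-5.2,.056)
E
```

```text
dz -0.23 plane [ 0.0021  0.0015 -0.2279] +y,-y edges (slope deg, y@45,sd) [(np.float64(-48.06), np.float64(3.1), np.float64(13.2)), (np.float64(-0.72), np.float64(-28.36), np.float64(0.33))] xmax [np.float64(63.2), np.float64(63.2), np.float64(64.3), np.float64(62.7)] 855
dz -0.13 plane [ 0.0014  0.0039 -0.1776] +y,-y edges (slope deg, y@45,sd) [(np.float64(-55.29), np.float64(-0.54), np.float64(9.9)), (np.float64(1.89), np.float64(-27.92), np.float64(0.4))] xmax [np.float64(64.0), np.float64(64.0), np.float64(63.7), np.float64(63.1)] 846
dz -0.21 plane [-1.90e-03 -1.00e-04 -1.81e-01] +y,-y edges (slope deg, y@45,sd) [(np.float64(-47.67), np.float64(-3.51), np.float64(10.01)), (np.float64(-0.32), np.float64(-28.54), np.float64(0.23))] xmax [np.float64(64.2), np.float64(64.1), np.float64(65.0), np.float64(64.5)] 570
dz 0.1 plane [0.0061 0.0048 0.029 ] +y,-y edges (slope deg, y@45,sd) [(np.float64(1.51), np.float64(27.19), np.float64(0.47)), (np.float64(-3.09), np.float64(-22.73), np.float64(5.74))] xmax [np.float64(62.5), np.float64(61.9), np.float64(63.2), np.float64(62.7)] 741
```

```bash
cat >> h.py <<'E'
LC=np.array([.5243,.1998,.060]);LY=28.5
OFF=np.array([-.8,.2,64.6])/1000
def pose(xt,zt,pitch,yt=0,dyaw=0):
    C=R.from_euler('ZY',[LY+dyaw,pitch],degrees=True)
    tip=LC+R.from_euler('Z',LY,degrees=True).apply(np.array([xt,yt,zt])/1000)
    mid=tip-C.apply([.057,0,-.028])
    return mid+C.apply(OFF), tgt(LY+dyaw,pitch)
def where(s):
    Rt=Q(s["ee_rot"]);C=Rt*R.from_matrix(np.array([[-1,0,0],[0,1,0],[0,0,-1.]])).inv()
    yaw,pit,rol=C.as_euler('ZYX',degrees=True)
    mid=s["ee_pos"]-C.apply(OFF);Li=R.from_euler('Z',LY,degrees=True).inv()
    tip=Li.apply(mid+C.apply([.057,0,-.028])-LC)*1000;heel=Li.apply(mid+C.apply([-.048,0,-.028])-LC)*1000
    print("t",s["t"],"tip",tip.round(2),"heel",heel.round(2),"ypr",np.round([yaw-LY,pit,rol],2),"F",s["ft_force"].round(1),"M",s["moment"].round(2),"w",s["width"].round(4),"v",abs(s["joint_velocities"]).max().round(3))
def plan(s,*a,**k):
    p1,R1=pose(*a,**k);print("->",a,k,*rel(s["ee_pos"],Q(s["ee_rot"]),p1,R1),"world",p1.round(4))
E
python3 - <<'E'
from h import *
from workcell import env
s=env.get_state();where(s);print(s["q"].round(2));plan(s,38,35,11)
E
```

```text
Traceback (most recent call last):
  File "h.py", line 50, in where
    print("t",s["t"],"tip",tip.round(2),"heel",heel.round(2),"ypr",np.round([yaw-LY,pit,rol],2),"F",s["ft_force"].round(1),"M",s["moment"].round(2),"w",s["width"].round(4),"v",abs(s["joint_velocities"]).max().round(3))
                                                                                                                                                        ^^^^^^^^^^^^^^^^
AttributeError: 'float' object has no attribute 'round'
```

```bash
sed -i 's/s\["width"\].round(4)/round(s["width"],4)/' h.py
python3 - <<'E'
from h import *
from workcell import env
s=env.get_state();where(s);print(s["q"].round(2));plan(s,38,35,11)
E
```

```text
t 6.2167 tip [ 53.69 -10.53  69.9 ] heel [-51.31 -10.04  69.94] ypr [-0.26  0.02 -0.01] F [-0.1  0.6 -4.7] M [0.05 0.07 0.01] w 0.0584 v 0.005
[-0.56  0.38  0.16  1.86 -0.08  0.91  1.7 ]
-> (38, 35, 11) {} [-0.006, 0.0205, 0.0512] [0.0001, 0.061, -0.0015] world [0.5233 0.1995 0.1969]
```

>>> {"op": "play_rows", "data": {
  "steps": [
    {"slide": [-0.002, 0.008, 0.01], "angular": [0, 0.02, 0]},
    {"slide": [-0.004, 0.015, 0.02], "angular": [0, 0.04, -0.001]},
    {"slide": [-0.006, 0.0205, 0.035], "angular": [0, 0.061, -0.0015]},
    {"slide": [-0.006, 0.0205, 0.0512], "angular": [0, 0.061, -0.0015]},
    {"slide": [-0.006, 0.0205, 0.0512], "angular": [0, 0.061, -0.0015]}
  ]
}}

```text
t: 6.63
ee_pos: [0.5229, 0.2003, 0.1949]
ee_rot: [-0.093, -0.246, 0.965, -0.024]
ft_force: [-0.5, -0.1, -4.8]
width: 0.0581
```

>>> {"op": "play_rows", "data": {
  "steps": [
    {"slide": [0, 0, 0], "angular": [0, 0, 0]},
    {"slide": [0, 0, 0], "angular": [0, 0, 0]},
    {"slide": [0, 0, 0], "angular": [0, 0, 0]}
  ]
}}

```text
t: 6.88
ee_pos: [0.5233, 0.2001, 0.1978]
ee_rot: [-0.092, -0.246, 0.965, -0.023]
ft_force: [0.5, 0.5, -4.0]
width: 0.0578
```

```bash
python3 - <<'E'
from h import *
from workcell import env,viewer
s=env.get_state();where(s);plan(s,38,35,11);plan(s,38,8,11)
p=viewer.read_camera("scene");pickle.dump(p,open("scene4.pkl","wb"));cv2.imwrite("pics/scene4.png",cv2.resize(p["pixels"][110:290,300:460],None,fx=3.3,fy=3.3))
X=cloud(p)
C=R.from_euler('ZY',[LY,11],degrees=True)
lid=np.array(s["ee_pos"])-C.apply(OFF)+C.apply([0,0,.028]);print(lid)
lidfit(X,lid[:2],LY,lid[2],pitch=11)
E
```

```text
t 6.8833 tip [38.53  0.63 35.91] heel [-64.58   0.49  55.72] ypr [ 0.08 10.87  0.02] F [ 0.5  0.5 -4. ] M [ 0.26 -0.29 -0.02] w 0.0578 v 0.008
-> (38, 35, 11) {} [0.0003, -0.0011, 0.0017] [0.0, 0.0007, 0.0004] world [0.5233 0.1995 0.1969]
-> (38, 8, 11) {} [-0.0099, -0.0011, 0.0548] [0.0, 0.0007, 0.0004] world [0.5233 0.1995 0.1699]
[0.51792533 0.19695551 0.16167517]
dz 0.06 plane [ 0.0125 -0.0057 -0.2495] +y,-y edges (slope deg, y@45,sd) [(np.float64(-54.24), np.float64(0.38), np.float64(9.93)), (np.float64(-0.39), np.float64(-28.52), np.float64(0.32))] xmax [np.float64(62.7), np.float64(63.1), np.float64(63.8), np.float64(64.0)] 567
```

View pics/scene4.png

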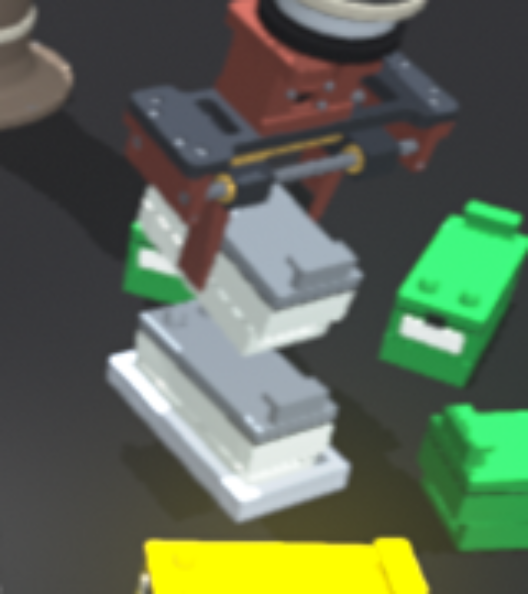

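>>> {"op": "play_rows", "data": {
  "steps": [
    {"slide": [-0.003, -0.0011, 0.015], "angular": [0, 0.0007, 0]},
    {"slide": [-0.005, -0.0011, 0.03], "angular": [0, 0.0007, 0]},
    {"slide": [-0.0085, -0.0011, 0.045], "angular": [0, 0.0007, 0]},
    {"slide": [-0.0099, -0.0011, 0.0548], "angular": [0, 0.0007, 0]},
    {"slide": [-0.0099, -0.0011, 0.0548], "angular": [0, 0.0007, 0]}
  ]
}}

```text
t: 7.35
ee_pos: [0.5223, 0.1997, 0.1675]
ee_rot: [-0.095, -0.246, 0.964, -0.024]
ft_force: [0.4, 0.9, -5.4]
width: 0.0583
```

>>> {"op": "play_rows", "data": {
  "steps": [
    {"slide": [0, 0, 0], "angular": [0, 0, 0]},
    {"slide": [0, 0, 0], "angular": [0, 0, 0]},
    {"slide": [0, 0, 0], "angular": [0, 0, 0]}
  ]
}}

```text
t: 7.6
ee_pos: [0.5233, 0.2, 0.1694]
ee_rot: [-0.094, -0.246, 0.964, -0.024]
ft_force: [0.2, 0.7, -4.1]
width: 0.0579
```

```bash
python3 - <<'E'
from h import *
from workcell import env,viewer
s=env.get_state();where(s);plan(s,40,4,11);plan(s,40,1,11)
E
```

```text
t 7.6 tip [38.19  0.56  7.46] heel [-64.85   0.34  27.63] ypr [ 0.12 11.08  0.02] F [ 0.2  0.7 -4.1] M [ 0.24 -0.35 -0.01] w 0.0579 v 0.003
-> (40, 4, 11) {} [-0.0046, -0.0009, 0.0063] [-0.0, -0.0004, 0.0007] world [0.525  0.2004 0.1659]
-> (40, 1, 11) {} [-0.0058, -0.0009, 0.0121] [-0.0, -0.0004, 0.0007] world [0.525  0.2004 0.1629]
```

>>> {"op": "play_rows", "data": {
  "steps": [
    {"slide": [-0.002, -0.001, 0.003], "angular": [0, 0, 0.0004]},
    {"slide": [-0.004, -0.001, 0.006], "angular": [0, 0, 0.0007]},
    {"slide": [-0.005, -0.001, 0.009], "angular": [0, 0, 0.0007]},
    {"slide": [-0.0058, -0.001, 0.0115], "angular": [0, 0, 0.0007]},
    {"slide": [-0.0058, -0.001, 0.0115], "angular": [0, 0, 0.0007]}
  ]
}}

```text
t: 8.02
ee_pos: [0.5248, 0.2003, 0.1627]
ee_rot: [-0.094, -0.245, 0.965, -0.024]
ft_force: [0.5, -0.2, -4.2]
width: 0.0578
```

```bash
python3 - <<'E'
from h import *
from workcell import env,viewer
s=env.get_state();where(s);
for a in((46,.8,11),(50,.8,11),(55.5,.8,11)):plan(s,*a)
p=viewer.read_camera("scene");pickle.dump(p,open("scene5.pkl","wb"));cv2.imwrite("pics/scene5.png",cv2.resize(p["pixels"][150:280,320:440],None,fx=4.5,fy=4.5,interpolation=cv2.INTER_CUBIC))
E
```

```text
t 8.0167 tip [ 3.951e+01 -3.000e-02  6.400e-01] heel [-6.352e+01 -1.000e-02  2.091e+01] ypr [-1.000e-02  1.113e+01  0.000e+00] F [ 0.5 -0.2 -4.2] M [ 0.21 -0.35 -0.01] w 0.0578 v 0.007
-> (46, 0.8, 11) {} [-0.0123, 0.0001, -0.0026] [0.0, -0.0007, -0.0001] world [0.5303 0.2033 0.1627]
-> (50, 0.8, 11) {} [-0.0201, 0.0001, -0.0041] [0.0, -0.0007, -0.0001] world [0.5338 0.2052 0.1627]
-> (55.5, 0.8, 11) {} [-0.0309, 0.0001, -0.0062] [0.0, -0.0007, -0.0001] world [0.5386 0.2078 0.1627]
```

View pics/scene5.png

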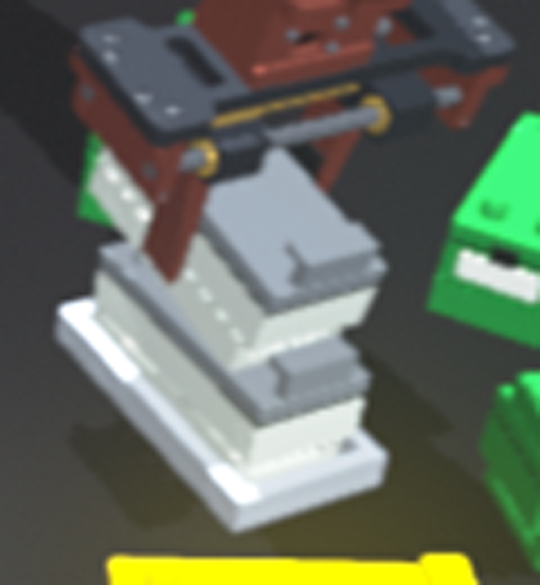

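>>> {"op": "play_rows", "data": {
  "steps": [
    {"slide": [-0.004, 0, -0.001], "angular": [0, 0, 0]},
    {"slide": [-0.008, 0, -0.0018], "angular": [0, 0, 0]},
    {"slide": [-0.012, 0, -0.0026], "angular": [0, 0, 0]},
    {"slide": [-0.016, 0, -0.0034], "angular": [0, 0, 0]},
    {"slide": [-0.0201, 0, -0.0041], "angular": [0, 0, 0]}
  ]
}}

```text
t: 8.48
ee_pos: [0.5342, 0.2054, 0.1631]
ee_rot: [-0.094, -0.245, 0.965, -0.024]
ft_force: [-0.2, 0.1, -3.9]
width: 0.058
```

```bash
python3 - <<'E'
from h import *
from workcell import env,viewer
s=env.get_state();where(s);
for a in((50,-.5,11),(55.5,.8,11),):plan(s,*a)
E
```

```text
t 8.4833 tip [ 5.025e+01 -2.000e-02  1.130e+00] heel [-5.279e+01 -1.000e-02  2.134e+01] ypr [-0.  11.1  0. ] F [-0.2  0.1 -3.9] M [ 0.26 -0.34 -0.01] w 0.058 v 0.062
-> (50, -0.5, 11) {} [0.0002, 0.0, 0.0035] [0.0, -0.0005, -0.0] world [0.5338 0.2052 0.1614]
-> (55.5, 0.8, 11) {} [-0.0101, 0.0, -0.0012] [0.0, -0.0005, -0.0] world [0.5386 0.2078 0.1627]
```

>>> {"op": "play_rows", "data": {
  "steps": [
    {"slide": [-0.002, 0, 0.0005], "angular": [0, 0, 0]},
    {"slide": [-0.004, 0, 0], "angular": [0, 0, 0]},
    {"slide": [-0.006, 0, -0.0005], "angular": [0, 0, 0]},
    {"slide": [-0.008, 0, -0.0005], "angular": [0, 0, 0]},
    {"slide": [-0.01, 0, -0.0005], "angular": [0, 0, 0]}
  ]
}}

```text
t: 8.9
ee_pos: [0.5383, 0.2076, 0.1623]
ee_rot: [-0.094, -0.245, 0.965, -0.024]
ft_force: [-1.2, -0.3, -4.6]
width: 0.0576
```

```bash
python3 - <<'E'
from h import *
from workcell import env,viewer
s=env.get_state();where(s);
for a in((56,.6,11),(56,.6,8),(56,.5,4)):plan(s,*a)
p=viewer.read_camera("scene");pickle.dump(p,open("scene6.pkl","wb"));cv2.imwrite("pics/scene6.png",cv2.resize(p["pixels"][150:280,320:440],None,fx=4.5,fy=4.5,interpolation=cv2.INTER_CUBIC))
E
```

```text
t 8.9 tip [ 5.493e+01 -2.000e-02  3.400e-01] heel [-48.11   0.    20.57] ypr [-1.000e-02  1.111e+01  1.000e-02] F [-1.2 -0.3 -4.6] M [ 0.22 -0.28  0.02] w 0.0576 v 0.029
-> (56, 0.6, 11) {} [-0.0017, 0.0, -0.0007] [0.0, -0.0006, -0.0001] world [0.5391 0.2081 0.1625]
-> (56, 0.6, 8) {} [0.0079, 0.0, 0.0056] [0.0, -0.0173, -0.0001] world [0.5344 0.2055 0.1603]
-> (56, 0.5, 4) {} [0.02, 0.0, 0.015] [0.0, -0.0395, -0.0001] world [0.5284 0.2023 0.1569]
```

View pics/scene6.png

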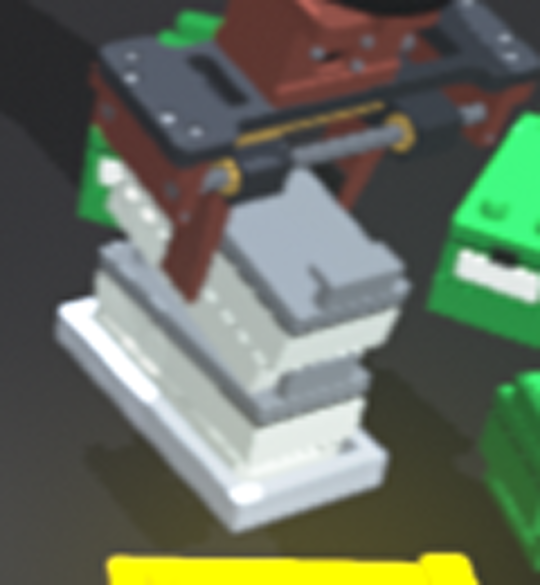

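>>> {"op": "play_rows", "data": {
  "steps": [
    {"slide": [-0.0015, 0, -0.0005], "angular": [0, 0, 0]},
    {"slide": [0.0015, 0, 0.002], "angular": [0, -0.006, 0]},
    {"slide": [0.0045, 0, 0.0036], "angular": [0, -0.0115, 0]},
    {"slide": [0.0079, 0, 0.0056], "angular": [0, -0.0173, 0]},
    {"slide": [0.0079, 0, 0.0056], "angular": [0, -0.0173, 0]}
  ]
}}

```text
t: 9.37
ee_pos: [0.5337, 0.2049, 0.1604]
ee_rot: [-0.067, -0.245, 0.967, -0.017]
ft_force: [-0.2, 0.2, -4.6]
width: 0.0579
```

```bash
python3 - <<'E'
from h import *
from workcell import env,viewer
s=env.get_state();where(s);
for a in((56,.5,8),(56,.5,6),(56,.5,4),(56.3,.4,2),(56.3,.3,.5)):plan(s,*a)
E
```

```text
t 9.3667 tip [55.14 -0.21  0.69] heel [-48.85  -0.16  15.26] ypr [-0.03  7.97  0.  ] F [-0.2  0.2 -4.6] M [ 0.16 -0.19 -0.01] w 0.0579 v 0.042
-> (56, 0.5, 8) {} [-0.0018, 0.0004, 0.0001] [0.0, 0.0001, -0.0002] world [0.5344 0.2055 0.1602]
-> (56, 0.5, 6) {} [0.0045, 0.0004, 0.0042] [0.0, -0.011, -0.0002] world [0.5314 0.2039 0.1586]
-> (56, 0.5, 4) {} [0.0108, 0.0004, 0.0086] [0.0, -0.0221, -0.0002] world [0.5284 0.2023 0.1569]
-> (56.3, 0.4, 2) {} [0.0163, 0.0004, 0.0133] [0.0, -0.0332, -0.0002] world [0.5258 0.2008 0.155 ]
-> (56.3, 0.3, 0.5) {} [0.0207, 0.0004, 0.0171] [0.0, -0.0415, -0.0002] world [0.5236 0.1996 0.1534]
```

>>> {"op": "play_rows", "data": {
  "steps": [
    {"slide": [-0.0015, 0.0004, 0.0002], "angular": [0, 0, 0]},
    {"slide": [0.0015, 0.0004, 0.002], "angular": [0, -0.0055, 0]},
    {"slide": [0.0045, 0.0004, 0.0042], "angular": [0, -0.011, 0]},
    {"slide": [0.0075, 0.0004, 0.0064], "angular": [0, -0.0165, 0]},
    {"slide": [0.0107, 0.0004, 0.0086], "angular": [0, -0.0221, 0]}
  ]
}}

```text
t: 9.78
ee_pos: [0.5291, 0.2029, 0.1568]
ee_rot: [-0.033, -0.246, 0.969, -0.008]
ft_force: [0.5, -0.2, -4.8]
width: 0.0579
```

```bash
python3 - <<'E'
from h import *
from workcell import env,viewer
s=env.get_state();where(s);
for a in((56,.5,4),(56.3,.4,2),(56.3,.2,.5),(56.3,0,0)):plan(s,*a)
p=viewer.read_camera("scene");pickle.dump(p,open("scene7.pkl","wb"));cv2.imwrite("pics/scene7.png",cv2.resize(p["pixels"][150:280,320:440],None,fx=4.5,fy=4.5,interpolation=cv2.INTER_CUBIC))
E
```

```text
t 9.7833 tip [56.99  0.23  0.42] heel [-47.76   0.23   7.63] ypr [-0.    3.94  0.  ] F [ 0.5 -0.2 -4.8] M [ 0.12 -0.13 -0.02] w 0.0579 v 0.309
-> (56, 0.5, 4) {} [0.0018, -0.0004, -0.0002] [0.0, 0.0003, -0.0] world [0.5284 0.2023 0.1569]
-> (56.3, 0.4, 2) {} [0.0076, -0.0004, 0.0041] [0.0, -0.0108, -0.0] world [0.5258 0.2008 0.155 ]
-> (56.3, 0.2, 0.5) {} [0.0122, -0.0005, 0.0078] [0.0, -0.0191, -0.0] world [0.5236 0.1996 0.1533]
-> (56.3, 0, 0) {} [0.0138, -0.0005, 0.0093] [0.0, -0.0219, -0.0] world [0.5229 0.1993 0.1526]
```

View pics/scene7.png

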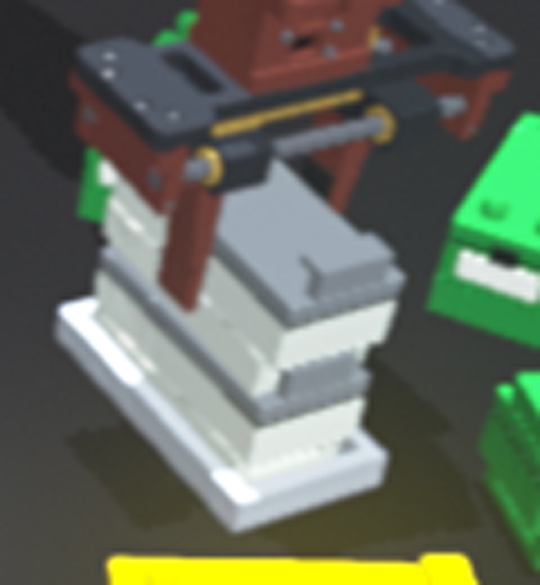

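>>> {"op": "play_rows", "data": {
  "steps": [
    {"slide": [0.004, -0.0004, 0.0021], "angular": [0, -0.0055, 0]},
    {"slide": [0.0076, -0.0004, 0.0041], "angular": [0, -0.0108, 0]},
    {"slide": [0.01, -0.0004, 0.006], "angular": [0, -0.015, 0]},
    {"slide": [0.0122, -0.0004, 0.0078], "angular": [0, -0.0191, 0]},
    {"slide": [0.0122, -0.0004, 0.0078], "angular": [0, -0.0191, 0]}
  ]
}}

```text
t: 10.25
ee_pos: [0.5231, 0.1993, 0.1533]
ee_rot: [-0.005, -0.246, 0.969, -0.001]
ft_force: [0.1, 0.0, -3.1]
width: 0.0578
```

```bash
python3 - <<'E'
from h import *
from workcell import env,viewer
s=env.get_state();where(s);
for a in((56.3,0,0),(56.3,-.8,0)):plan(s,*a)
p=viewer.read_camera("scene")
s=env.get_state();where(s)
E
```

```text
t 10.25 tip [55.62 -0.07  0.09] heel [-4.938e+01 -4.000e-02  1.120e+00] ypr [-0.02  0.56  0.01] F [ 0.1  0.  -3.1] M [ 0.06  0.02 -0.02] w 0.0578 v 0.032
-> (56.3, 0, 0) {} [0.0004, 0.0001, 0.0013] [0.0, -0.0031, -0.0001] world [0.5229 0.1993 0.1526]
-> (56.3, -0.8, 0) {} [0.0004, 0.0001, 0.0029] [0.0, -0.0031, -0.0001] world [0.5229 0.1993 0.1518]
t 10.3 tip [ 5.584e+01 -5.000e-02  1.900e-01] heel [-4.915e+01 -3.000e-02  1.260e+00] ypr [-0.02  0.59  0.01] F [ 0.1  0.1 -3.9] M [ 0.08  0.03 -0.02] w 0.0579 v 0.015
```

>>> {"op": "play_rows", "data": {
  "steps": [
    {"slide": [0.0002, 0, 0.0008], "angular": [0, -0.0015, 0]},
    {"slide": [0.0004, 0, 0.0016], "angular": [0, -0.0031, 0]},
    {"slide": [0.0004, 0, 0.0028], "angular": [0, -0.0031, 0]},
    {"slide": [0.0004, 0, 0.0028], "angular": [0, -0.0031, 0]}
  ]
}}

```text
t: 10.63
ee_pos: [0.5237, 0.1997, 0.1526]
ee_rot: [0.0, -0.246, 0.969, 0.0]
ft_force: [-2.6, -0.6, 2.9]
width: 0.0576
```

```bash
python3 - <<'E'
from h import *
from workcell import env,viewer
s=env.get_state();where(s);
p=viewer.read_camera("scene");pickle.dump(p,open("scene8.pkl","wb"));cv2.imwrite("pics/scene8.png",cv2.resize(p["pixels"][150:280,320:440],None,fx=4.5,fy=4.5,interpolation=cv2.INTER_CUBIC))
lidfit(cloud(p),(.5238,.1996),28.5,.116)
E
```

```text
t 10.6333 tip [ 5.724e+01 -2.000e-02  3.000e-02] heel [-4.776e+01 -1.000e-02 -1.000e-02] ypr [-0.   -0.02  0.01] F [-2.6 -0.6  2.9] M [-0.12  0.5   0.01] w 0.0576 v 0.004
dz -0.15 plane [-0.0015 -0.0035 -0.1057] +y,-y edges (slope deg, y@45,sd) [(np.float64(-53.85), np.float64(-0.24), np.float64(9.84)), (np.float64(-0.41), np.float64(-28.44), np.float64(0.4))] xmax [np.float64(65.2), np.float64(64.5), np.float64(65.4), np.float64(64.4)] 549
```

View pics/scene8.png

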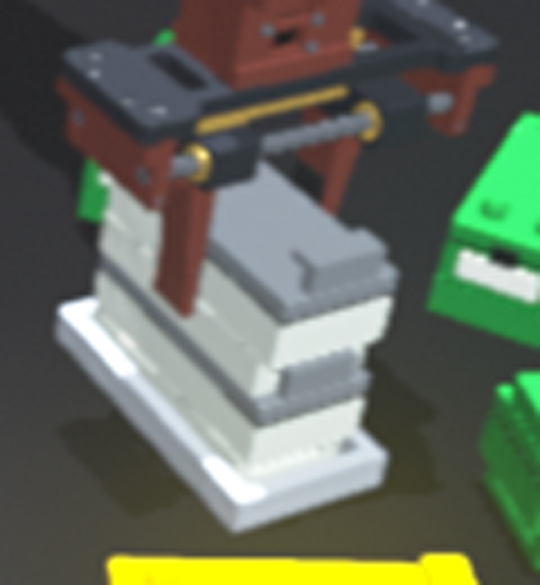

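>>> {"op": "play_rows", "data": {
  "hand": -1,
  "steps": [
    {"slide": [0, 0, 0], "angular": [0, 0, 0]},
    {"slide": [0, 0, 0], "angular": [0, 0, 0]},
    {"slide": [0, 0, 0], "angular": [0, 0, 0]},
    {"slide": [0, 0, 0], "angular": [0, 0, 0]},
    {"slide": [0, 0, 0], "angular": [0, 0, 0]}
  ]
}}

```text
t: 11.1
ee_pos: [0.5235, 0.1996, 0.152]
ee_rot: [-0.0, -0.246, 0.969, -0.0]
ft_force: [-0.0, -0.7, 0.2]
width: 0.0864
```

>>> {"op": "play_rows", "data": {
  "steps": [
    {"slide": [0, 0, -0.03], "angular": [0, 0, 0]},
    {"slide": [0, 0, -0.08], "angular": [0, 0, 0]},
    {"slide": [0, 0, -0.14], "angular": [0, 0, 0]},
    {"slide": [0, 0, -0.2], "angular": [0, 0, 0]},
    {"slide": [0, 0, -0.26], "angular": [0, 0, 0]}
  ]
}}

```text
t: 11.52
ee_pos: [0.5233, 0.1994, 0.2832]
ee_rot: [-0.0, -0.246, 0.969, -0.0]
ft_force: [0.3, 0.7, 0.2]
width: 0.088
```

>>> {"op": "play_rows", "data": {
  "steps": [
    {"slide": [0, -0.07, 0], "angular": [0, 0, 0]},
    {"slide": [0, -0.14, 0], "angular": [0, 0, 0]},
    {"slide": [0, -0.21, 0], "angular": [0, 0, 0]},
    {"slide": [0, -0.28, 0], "angular": [0, 0, 0]},
    {"slide": [0, -0.35, 0], "angular": [0, 0, 0]}
  ]
}}

```text
t: 11.93
ee_pos: [0.6075, 0.0444, 0.2822]
ee_rot: [0.0, -0.246, 0.969, 0.0]
ft_force: [0.1, 0.2, -0.1]
width: 0.0878
```

>>> {"op": "play_rows", "data": {
  "steps": [
    {"slide": [0, -0.07, 0], "angular": [0, 0, 0]},
    {"slide": [0, -0.14, 0], "angular": [0, 0, 0]},
    {"slide": [0, -0.15, 0], "angular": [0, 0, 0]},
    {"slide": [0, -0.15, 0], "angular": [0, 0, 0]},
    {"slide": [0, -0.15, 0], "angular": [0, 0, 0]}
  ]
}}

```text
t: 12.35
ee_pos: [0.6425, -0.0197, 0.2815]
ee_rot: [-0.0, -0.246, 0.969, 0.0]
ft_force: [0.3, -0.0, -0.4]
width: 0.088
```

```bash
python3 - <<'E'
from h import *
from workcell import env,viewer
s=env.get_state();print(s["t"],s["ee_pos"],s["ft_force"],s["width"])
p=viewer.read_camera("scene");t=viewer.read_camera("top");cv2.imwrite("pics/scene9.png",p["pixels"]);cv2.imwrite("pics/scene9z.png",cv2.resize(p["pixels"][160:280,320:430],None,fx=4.5,fy=4.5,interpolation=cv2.INTER_CUBIC))
cv2.imwrite("pics/top9.png",t["pixels"])
X=cloud(p)[160:280,320:430].reshape(-1,3)
T=X[abs(X[:,2]-.116)<.004];print(np.median(T[:,2]),cv2.minAreaRect((T[:,:2]*1000).astype(np.float32)))
lidfit(X,(.5238,.1996),28.5,.116)
# short case, bottle, jar vs start
for n,q in(("scene",p),("top",t)):
    o=pickle.load(open(n+"0.pkl","rb"))
    for b in ((120,180,175,228),(150,218,210,310),(260,258,305,315)) if n=="scene" else ((380,200,430,250),(330,118,372,158),(270,122,300,155)):
        a,c,d,e=b;print(n,b,np.abs(o["pixels"][c:e,a:d].astype(int)-q["pixels"][c:e,a:d]).mean())
E
```

```text
12.35 [ 0.64247172 -0.01966698  0.2815461 ] [ 0.27996896 -0.02962959 -0.36098172] 0.08800510449311347
0.11579025947851787 ((524.5872802734375, 199.34022521972656), (131.83099365234375, 59.09330368041992), 28.671098709106445)
dz -0.06 plane [ 0.0017 -0.0081 -0.0758] +y,-y edges (slope deg, y@45,sd) [(np.float64(-59.52), np.float64(-4.44), np.float64(6.96)), (np.float64(-1.12), np.float64(-28.72), np.float64(0.44))] xmax [np.float64(64.7), np.float64(63.8), np.float64(64.1), np.float64(64.1)] 847
scene (120, 180, 175, 228) 0.42916666666666664
scene (150, 218, 210, 310) 1.0193236714975846
scene (260, 258, 305, 315) 6.538141650422352
top (380, 200, 430, 250) 0.8529333333333333
top (330, 118, 372, 158) 26.17579365079365
top (270, 122, 300, 155) 51.716161616161614
```

View pics/scene9.png

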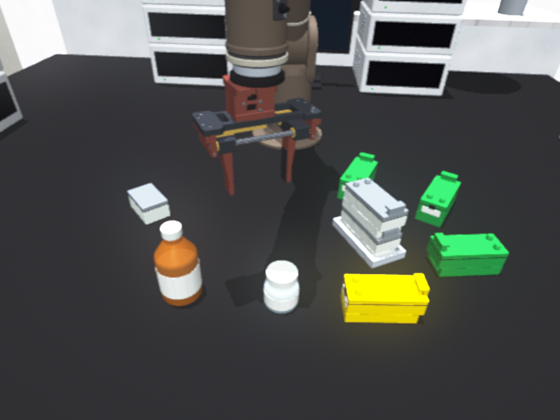

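View pics/scene9z.png

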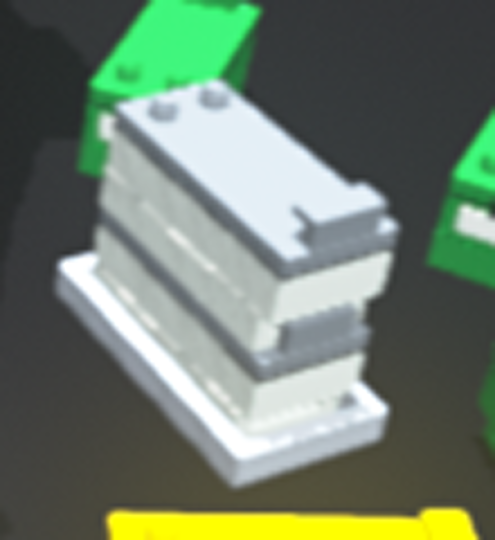

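```bash
python3 -c "
from workcell import order;print(order.close_job())"
```

```text
the job is handed in; nothing more can be done
None
```

The loose long case is stacked on the lower case in the tray, locked and released, and the job is handed in at about 12.5 s of the 45 s allowed. I gripped it by its flat sides and slid the toe under the hook lug at an 11° toe-down tilt. Then I lowered the heel over the round lugs until it was level, pressing with about 8 N.

**Last checks, in the scene camera with the gripper clear:**
- **Seating:** the upper lid top reads 115.8 mm against the expected 116 mm. It is flat to within about 0.5°, which is the noise of the measurement.
- **Alignment:** the upper case's centre is at (524.6, 199.3) mm, turned 28.7°. The lower case measured (524.3, 199.8) mm and 28.5° before stacking, and it still looks flat in its tray.
- **Bystanders:** the short case and the bottle look unchanged in the scene picture. The jar area differed slightly from the first picture, which looks like only the arm's shadow. The top camera could not confirm the bottle or jar: its picture of both differed strongly from the first, probably because the arm was over them. I did not view that picture.

Two readings disagreed a little. While tilted, the fitted lid slope came out about 0.7° less than the tool's angle. My edge fit for the lid's +y side failed because the hook lug hid that edge, so I relied on the other side and the overall outline. Neither affected the result.

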